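# Shift the polishing lathe to high and start it

## Robot

A 6-joint arm with a two-finger parallel gripper is mounted at the origin on the work surface. World frame = base frame: x ahead of the robot, y to its left, z up, the work surface at z = 0. Lengths are in mm, angles in rad, forces in N, time in s.
With the tool pointing down it reaches from about 275 to 750 mm from the base axis. Payload 10.2 kg.
Tool frame: the origin (TCP) lies at the very end of the fingers, on their centre line; the grasp point (between the pads) lies 19 mm behind it (ctrl.tcp_to_grasp is the distance from the TCP to the grasp point, in mm); z points along the fingers, x is the direction in which the jaws open and shut, and the axes are right-handed (so a half turn about z gives the same grasp; the last joint's range is limited). The gripper opens to 85 mm and grips with 20 to 120 N. Pads are 22 mm wide; open, the fingers measure 114 mm over their backs; the gripper's body (76 mm by 85 mm) begins 54 mm behind the grasp point. The pads swing forward as they close: fully open they stand 13 mm farther back than shut.
Start: joints at [0.973, 0.313, 1.498, -0, 1.331, -0.223], TCP at [192.208, 488.556, 198.194] pointing down, gripper open.
Joint ranges: [-2.94, 2.94], [-0.97, 2.17], [0.19, 2.56], [-1.23, 4.37], [0.02, 3.11], [-2.88, 2.88]. Speed limits (rad/s): [2.39, 2.39, 3.01, 3.14, 3.14, 3.14].

## Interface

Orientations are given as a unit quaternion [w, x, y, z].
In Python, from rig import monitor, vision, order, ctrl gives the robot as it stands. The module is installed in compiled form; this text tells all that it offers.
- The arm moves only by the shell command python3 -m pendant 'ROWS' [FORCE]. ROWS is JSON, a list that holds one entry, the list of rows, each a list of 5 numbers: the closure, from -1 (fully open) to 1 (shut), then the shift along the world's x, y, z in m, then the turn about the world's z in degrees. In form: [[[fingers, dx, dy, dz, spin], ...]]. A call has 1 to 20 rows; each row is the pose to reach, as a shift and turn from the pose commanded when the call began; what a row does not reach only later rows make up. A row lasts 1/10 s, in which the tool goes at most 50 mm and 8.59 degrees, less where a joint would pass 70% of its speed; a pose out of reach is approached as far as the arm can. A call with a gripper value outside its range is refused whole. The fingers move at their own pace and stop on an object; FORCE is the grip in N (left out, the last holds). Time passes only in rows, so rows that repeat a pose let the fingers close. It gives the time, the measured TCP pose, the force and the opening at its end, in the units of the state.
- monitor.sense(): the state, without advancing time (a new reading comes with each control period).
- vision.capture(name): name is "side" or "top" or "wrist"; returns (picture, depth): 420x560x3 uint8, red, green, blue; 420x560 float32, mm along the optical axis (not along the pixel's ray), 0 where there is no reading.
- vision.camera_info(name): a dict with "fov_y" (degrees; the focal length in pixels is half the picture's height over the tangent of half this angle, whatever the lens; pixels are square), "cx", "cy" (the principal point, pixels), "R" (3x3) and "t" (3): a world point X has camera coordinates R X + t; the wrist camera has in their place "hand_eye" (4x4, takes a point from camera to tool coordinates, whose origin is the TCP and whose axes are the tool frame's). Camera axes: x right, y down, z forward; pixel columns grow to the right and rows downward; lengths in mm; the calibration is good to about 2 mm. A picture is of the moment at which its call begins: read the wrist's pose just before it. camera_info takes no time and is no camera call.
- order.finish_job(): hands the job in, once; it reports no verdict.
The state is a dict: "time_s": time; "joints": joint angles; "dq": joint speeds; "tau": joint torques, N m; "eef_pos": TCP position; "ee_rot": TCP orientation; "force": force on the tool from outside, world axes, zero at the start; "wrist_torque": the same for the moment, N m; "grip_width": opening from 0.0 (shut) to 1.0 (fully open).
Only numpy, scipy, OpenCV 4.12 (cv2) and the standard library are available. Lean on these libraries where they do the work, as an engineer would, in place of code of your own. Each camera call takes 0.05 s, during which the arm holds its last target.

## Task

Get the polishing lathe running in high: with the fingertips, push its red selector lever along the slot from off, past the first detent, all the way to the second stop (two red dots), and leave it there. Then press the green button fully in and let it come back up. Push and press only: do not press the green button before the lever is in high, never press the red button, and leave the switch pods and everything else standing where they are, without lifting or shoving them.

Things in the scene. Friction and masses are not known exactly. Their poses are not given: they have to be found in the camera images.
- lathe: Green polishing lathe, bolted down. Gearbox 110 (x) x 170 (y) x 75 mm high; origin at the centre of its underside, z up. In its flat top a slot along y at x = -15 mm; beside it a white dot marks off (y = -30 mm), a yellow dot the first detent (y = 0), two red dots the second stop, high (y = +30 mm). Behind it (+x) a grey motor barrel, and at its -y end a felt buff, both up to 85 mm high.
- selector_grip (a point): Centre of the red lever head (moves with the lever): an upright block 34 mm across (lathe x), 14 mm thick (lathe y) and 30 mm high. It stands from 9 to 39 mm above the gearbox top, on a thin stem: this point is 24 mm above the gearbox top, 99 mm above the bench. Axes parallel to the lathe's.
- first_stop (a point): Fixed point on the lathe: where the centre of the lever head is at the first detent (yellow dot). Axes parallel to the lathe's.
- second_stop (a point): Fixed point on the lathe: where the centre of the lever head is at the second stop (two red dots). Axes parallel to the lathe's; the lever slides along +y.
- selector (a joint): Travel of the red lever along the lathe's +y (m): 0 off, 0.030 first detent, 0.060 second stop, which is the hard end of travel. Sprung detents at all three: it takes about 7 N to push it out of off and again out of the first detent; let go between two detents it snaps into the nearer one, to within 2 mm.
- go (a joint): Travel of the green button (m): 0 up, 0.006 fully down; spring return, about 5 N at full travel.
- halt (a joint): Travel of the red button, the same kind (m): 0 up, 0.006 fully down. Not to be pressed.
- go_top (a point): Centre of the top of the green button (32 mm diameter), pressed straight down. It sits on top of its pod.
- halt_top (a point): Centre of the top of the red button (32 mm diameter) on the other pod.
- go_pod: Loose weighted dark steel pod, 84 mm diameter, 28 mm high, 0.6 kg, that carries the green button in a black housing on its top; origin at the centre of its underside. It stands to the left or the right of the lathe.
- halt_pod: The same pod with the red button, on the other side; origin at the centre of its underside.
- bar: Bystander: loose terracotta bar of polishing compound, 28 x 45 x 18 mm, lying on the gearbox top behind the slot; origin at the centre of its underside.
- graver: Bystander: graver (hand tool with a wooden handle and a thin steel blade), 170 mm long, lying along its x between robot and lathe; origin at the underside.
- hammer: Bystander: hammer lying along its x on the right of the bench; origin at the underside.
- jar: Bystander: amber glass jar with cork lid, 64 mm diameter, 100 mm high, on the left; origin at the centre of its underside.
- mandrel: Bystander: steel ring mandrel, 110 mm high, upright on a wooden foot of 70 mm diameter, behind right; origin at the centre of its underside.
- bowl: Bystander: brass bowl, 90 mm diameter, 35 mm high, behind left; origin at the centre of its underside.
- pliers: Bystander: blue-handled pliers, 155 mm long, lying along their x on the right; origin at the joint, at the underside.
Not all that is in view belongs to the job. Leave any turquoise look-alike of the go_pod alone.

How it is judged (in metres and radians):
On the way, in this order (a step that is already met when the one before it is completed fails the run):
1. the lever is at the second stop (value of joint selector above 0.056 m), for 0.2 s.
2. the green button is fully pressed, with the lever in high (value of joint go above 0.0045 m and value of joint selector above 0.055 m), for 0.05 s.
At the end, for the whole second after the job is handed in: The lever rests within 4 mm of the second stop (joint over 0.056 m), both buttons are up (within 1.5 mm), and the pods and the seven bystanders are within 25 mm of where they began, the standing ones upright (value of joint selector above 0.056 m and value of joint each of go, halt below 0.0015 m and distance of each of go_pod, halt_pod, bar, graver, hammer, jar, mandrel, bowl, pliers from where it was at the start of the episode below 0.025 m and angle between each of go_pod, halt_pod, jar, mandrel, bowl's own z axis and vertical below 0.1 rad); the robot touches nothing.
It fails at once if the green button is pressed before the lever is in high (value of joint go above 0.003 m and value of joint selector below 0.055 m).
It fails at once if the red button is pressed (value of joint halt above 0.003 m).
It fails at once if a switch pod is lifted (height (world z) of any of go_pod, halt_pod above 0.012 m).
It fails at once if a pod or bystander is carried or shoved away by over 25 mm (distance of any of go_pod, halt_pod, bar, graver, hammer, jar, mandrel, bowl, pliers from where it was at the start of the episode above 0.025 m).
It also fails if it takes over 51 s, if anything falls off the work surface, if the arm or the gripper's body presses on something with over 40 N, if the wrist force passes 120 N, or if a joint passes its speed limit or range.

## Working session

There is one attempt and no reset: what is moved stays moved. The work goes in short steps, Python scripts to look and compute and a shell command to move; the robot and the scene stay as the last step left them, time stands still between calls to the robot, and variables do not carry over. Pictures are saved under pics/ and viewed, and the job is handed in when it is done.

```bash
mkdir -p pics
python3 - <<'E'
from rig import monitor, vision
import cv2
print(monitor.sense())
for n in("top","side"):
    i,d=vision.capture(n); cv2.imwrite(f"pics/{n}0.png",i[:,:,::-1]); import numpy as np; np.save(f"pics/{n}0d.npy",d)
    print(n,vision.camera_info(n))
E
```

```text
{'time_s': 0.0, 'joints': array([ 9.72600074e-01,  3.13426624e-01,  1.49845606e+00,  1.58623814e-06,
        1.33097409e+00, -2.23454388e-01]), 'dq': array([ 0.00154946, -0.00240463,  0.00026905, -0.00034052, -0.00121405,
       -0.00123483]), 'tau': array([ 9.84282087e-04, -4.12258744e+01, -2.59744334e+01, -1.27938442e-04,
        4.08172360e-03, -2.49477623e-06]), 'eef_pos': array([192.03171689, 488.297939  , 197.6399129 ]), 'ee_rot': array([ 2.30538138e-04,  8.26447859e-01,  5.63012910e-01, -5.88517476e-04]), 'force': array([ 0.44018362, -0.70131439,  0.01058027]), 'wrist_torque': array([ 0.03199082, -0.04267228,  0.01087292]), 'grip_width': 1.0011206829974264}
top {'fov_y': 50.644196339912206, 'cx': 288.3714020769819, 'cy': 204.52653993703132, 'R': array([[-0.0288402 , -0.99950287, -0.0127378 ],
       [-0.98983059,  0.03033229, -0.13897969],
       [ 0.13929697,  0.00860007, -0.99021331]]), 't': array([  19.9719083 ,  503.37840924, 1145.02558405])}
side {'fov_y': 44.71896280108747, 'cx': 281.24637197293254, 'cy': 216.10053333836953, 'R': array([[ 0.92636526, -0.37596523, -0.02230595],
       [-0.21047093, -0.46765927, -0.85848518],
       [ 0.31232899,  0.7999656 , -0.51235305]]), 't': array([-477.38099147,  186.35029817, 1173.98778827])}
```

View pics/top0.png

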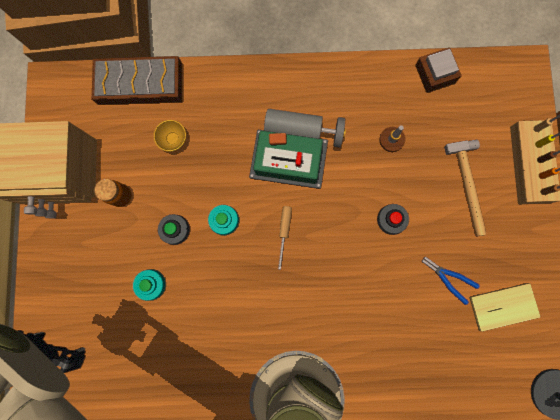

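View pics/side0.png

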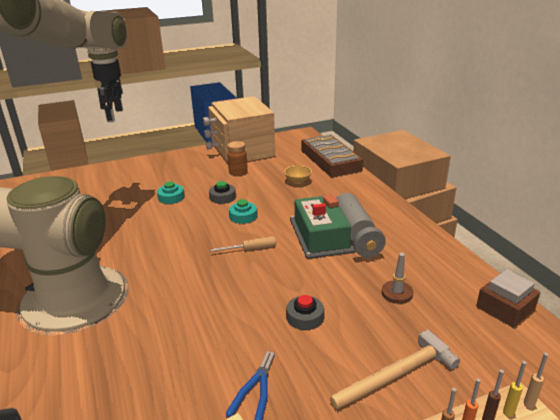

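The top view shows three green buttons: a dark pod at (173,229), and turquoise pods at (223,220) and (148,285). The go_pod must be the dark one. The red items are the lever head at (300,158), the halt button at (396,218), and the red dots at about (270,163), which are only marks. Next I take a close crop and measure.

```bash
cat > h.py <<'E'
import numpy as np, cv2
from rig import vision
def K(n):
    c=vision.camera_info(n); f=210/np.tan(np.radians(c['fov_y'])/2); return c,f
def ray(n,u,v):
    c,f=K(n); R=c['R'];t=c['t']
    return -R.T@t, R.T@np.array([(u-c['cx'])/f,(v-c['cy'])/f,1])
def plane(n,u,v,z):
    o,d=ray(n,u,v); return o+d*(z-o[2])/d[2]
def dep(n,u,v,dm):
    o,d=ray(n,u,v); return o+d*dm
def tri(a,b):
    (o1,d1),(o2,d2)=a,b
    s=np.linalg.lstsq(np.c_[d1,-d2],o2-o1,rcond=None)[0]
    p,q=o1+d1*s[0],o2+d2*s[1]; return (p+q)/2,np.linalg.norm(p-q)
def blobs(img,lo,hi,amin=15):
    h=cv2.cvtColor(img,cv2.COLOR_RGB2HSV); 
    m=cv2.inRange(h,lo,hi)
    n,l,s,c=cv2.connectedComponentsWithStats(m)
    return [(c[i].round(1),s[i]) for i in range(1,n) if s[i][4]>=amin],l
E
python3 - <<'E'
from h import *
for n in("top","side"):
    i=cv2.imread(f"pics/{n}0.png"); d=np.load(f"pics/{n}0d.npy"); r=i[:,:,::-1].copy()
    for nm,lo,hi in(("red",(0,200,120),(4,255,255)),("red2",(175,200,100),(180,255,255)),("green",(50,150,60),(75,255,255)),("dark",(0,0,20),(180,80,85))):
        for c,s in blobs(r,lo,hi,12 if nm[0]!='d' else 300)[0]:
            u,v=c; dd=d[int(round(v)),int(round(u))]
            print(n,nm,c,s,dep(n,u,v,dd).round(1))
    a={'top':[(235,95,360,195),(140,195,260,260)],'side':[(280,180,400,260),(190,170,270,230)]}[n]
    C=[cv2.resize(i[y0:y1,x0:x1],None,fx=6,fy=6,interpolation=2) for x0,y0,x1,y1 in a]
    for k,c in enumerate(C): cv2.imwrite(f"pics/{n}0c{k}.png",c)
E
```

```text
top red [298.3 158.3] [296 152   6  13  55] [609.4 -24.1 113.7]
top red [395.6 217.3] [390 212  12  12 113] [ 459.2 -273.    52.5]
top green [221.1 218.1] [216 213  11  11 102] [471.3 182.3  48.6]
top green [169.7 227.9] [164 222  12  12 113] [449.4 316.8  50.4]
top green [144.7 285. ] [139 280  12  11 109] [304.1 380.3  49.6]
top dark [391.9 218.9] [378 205  30  29 409] [ 455.3 -263.    53.2]
top dark [ 44.6 373.5] [   0  335   82   85 1464] [189.9 378.5 505.6]
top dark [547.3 392.8] [ 532  370   28   49 1107] [   6.6 -633.6   21.9]
side red [317.6 206.6] [313 204  12  10  30] [606.2 -26.1 110.5]
side red [308.6 299.1] [304 296   8  10  19] [ 467.  -275.1   48.9]
side dark [263.   50.3] [257   0  12 107 779] [ 895.2 1136.   228.2]
side dark [38.7 53.8] [   0    9   96   78 4093] [  -5.9 1203.2  297.2]
side dark [108.4  85.9] [  91   59   31   62 1118] [188.9 450.  346.2]
side dark [ 15.9 124.6] [  5  99  22  57 354] [-196.1 1521.3  -69.7]
side dark [  8.8 146.3] [  0 105  22  73 507] [-196.9 1133.3  -28.2]
side dark [337.5 240.6] [ 294  204   91   55 1238] [636.2 -82.1  33.7]
side dark [509.  250.6] [ 452  204  108   93 1897] [1886.7  464.6 -694.6]
side dark [304.7 321.9] [286 310  38  20 346] [ 442.8 -308.7   22.3]
```

View pics/top0c0.png

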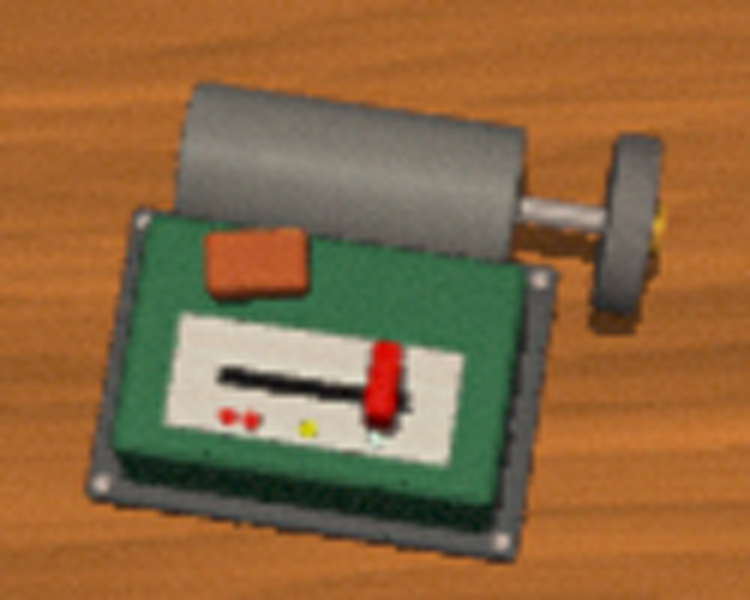

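View pics/side0c0.png

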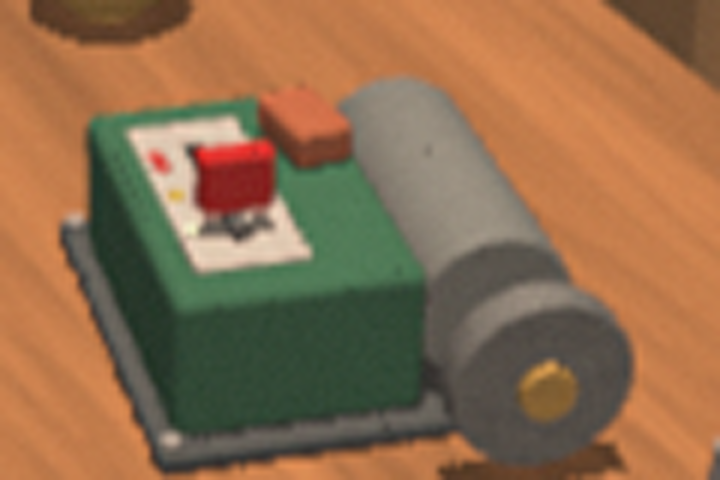

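View pics/top0c1.png

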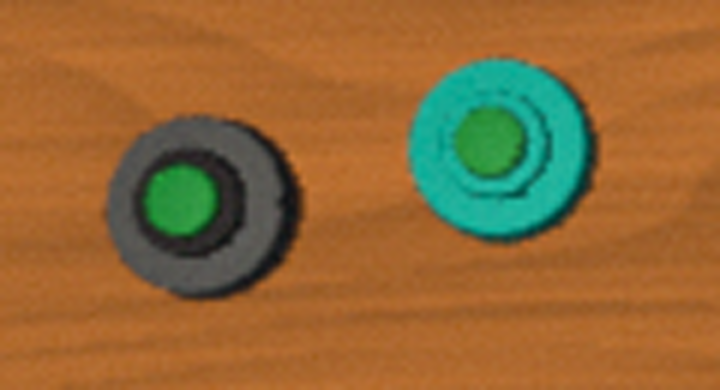

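The crops confirm it. The dark pod with the black housing and green button is at (170,228). The lever head stands at the white dot, at the right end of the slot. Two red dots are on the left at about (275,165). Now the lathe yaw from the slot and dots.

Run:
```python
from h import *
def cp(x,y): return (235+(x+.5)/6-.5, 95+(y+.5)/6-.5)
P={k:plane("top",*cp(*c),z)[:2] for k,c,z in (("red",(240,420),75),("yel",(308,429),75),("whi",(375,438),75),("slotL",(222,375),75),("slotR",(404,402),75),("headtop1",(387,343),114),("headtop2",(379,415),114),("plTL",(182,315),75),("plTR",(464,353),75),("plBL",(165,424),75),("plBR",(448,465),75))}
for k,p in P.items(): print(k,p.round(1))
for a,b in(("red","whi"),("slotL","slotR"),("plTL","plTR"),("plBL","plBR")):
    d=P[a]-P[b]; print(a,np.linalg.norm(d).round(1),np.degrees(np.arctan2(-d[0],d[1])).round(1))
r=cv2.imread("pics/top0.png")[:,:,::-1].copy(); m=cv2.inRange(cv2.cvtColor(r,cv2.COLOR_RGB2HSV),(0,180,90),(4,255,255))
ys,xs=np.nonzero(m[145:172,290:308]); print(cv2.minAreaRect(np.c_[xs+290,ys+145].astype(np.float32)))
print("button",plane("top",169.7,227.9,50.0))
```

```text
red [604.2  37.5]
yel [599.3   8.1]
whi [594.4 -20.8]
slotL [624.5  44.8]
slotR [609.9 -33.9]
headtop1 [626.2 -26.6]
headtop2 [595.3 -22.2]
plTL [651.9  61.7]
plTR [630.9 -60.6]
plBL [603.5  70.1]
plBR [581.5 -51.9]
red 59.1 -9.6
slotL 80.0 -10.5
plTL 124.1 -9.7
plBL 124.0 -10.2
((298.0699462890625, 158.00997924804688), (5.232590675354004, 12.445079803466797), 8.130102157592773)
button [449.47747094 316.92861578  50.        ]
```

```bash
python3 -m pendant '[[[1,0.04,-0.056,0,2],[1,0.08,-0.11,0,4],[1,0.11,-0.15,0,6],[1,0.14,-0.19,0,8],[1,0.17,-0.23,0,10],[1,0.2,-0.27,0,11.5],[1,0.23,-0.31,0,11.5],[1,0.26,-0.355,0,11.5],[1,0.29,-0.395,0,11.5],[1,0.32,-0.435,0,11.5],[1,0.35,-0.475,0,11.5],[1,0.38,-0.515,0,11.5],[1,0.4,-0.545,0,11.5],[1,0.41,-0.562,0,11.5],[1,0.41,-0.562,0,11.5],[1,0.41,-0.562,0,11.5],[1,0.41,-0.562,0,11.5]]]' 40
python3 - <<'E'
from h import *
from rig import monitor
s=monitor.sense();print(s)
for n in("wrist","top"):
    i,d=vision.capture(n); cv2.imwrite(f"pics/{n}1.png",i[:,:,::-1])
E
```

```text
time_s: 1.8
eef_pos: [601.8, -72.4, 198.2]
ee_rot: [-0.0, 0.766, 0.643, -0.0]
force: [0.5, 0.2, 0.3]
grip_width: -0.001
{'time_s': 1.8, 'joints': array([-3.12979925e-01,  4.95160417e-01,  1.23329226e+00,  2.16047658e-04,
        1.41371598e+00, -1.71061386e+00]), 'dq': array([ 0.01089426, -0.01231769,  0.00095556,  0.00042485, -0.00012699,
       -0.00219328]), 'tau': array([-1.06141057e+00, -4.91393995e+01, -2.67279357e+01, -2.93020054e-02,
       -1.73644797e-02, -9.69750727e-04]), 'eef_pos': array([601.76453645, -72.43785744, 198.15943768]), 'ee_rot': array([-3.00745986e-04,  7.65614638e-01,  6.43299411e-01, -6.22893995e-05]), 'force': array([0.51856187, 0.1889958 , 0.25315957]), 'wrist_torque': array([-0.02317146,  0.00070564,  0.03149452]), 'grip_width': -0.0005033042014733892}
```

View pics/wrist1.png

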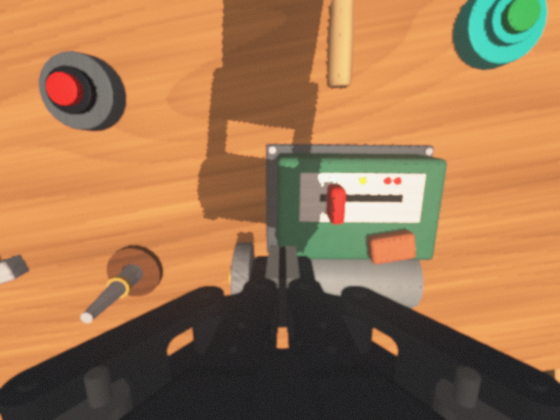

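View pics/top1.png

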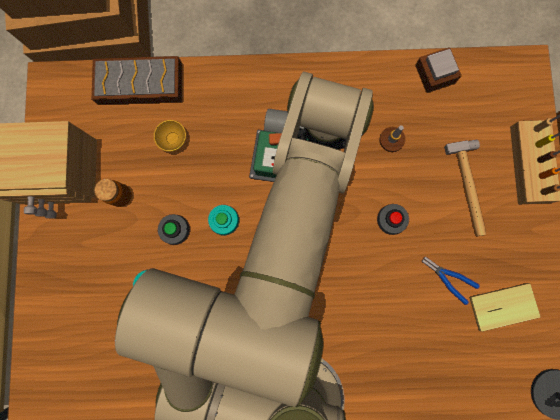

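The wrist view shows the lever head at (337,205) and the red dots at (393,181) to its right. The slot is aligned with the jaw axis. The halt button is at (65,90), well clear. I cross-check the lever position from this view.

Run:
```python
from h import *
from rig import monitor
from scipy.spatial.transform import Rotation as Ro
s=monitor.sense(); c=vision.camera_info("wrist"); f=210/np.tan(np.radians(c['fov_y'])/2)
q=s['ee_rot'];R=Ro.from_quat([q[1],q[2],q[3],q[0]]).as_matrix(); H=np.array(c['hand_eye'])
def wp(u,v,z):
    o=R@H[:3,3]+s['eef_pos']; d=R@H[:3,:3]@np.array([(u-c['cx'])/f,(v-c['cy'])/f,1]); return (o+d*(z-o[2])/d[2]).round(1)
r=cv2.imread("pics/wrist1.png")[:,:,::-1].copy()
for cc,st in blobs(r,(0,200,100),(4,255,255),20)[0]: print(cc,st,wp(*cc,114),wp(*cc,75))
i=r[140:280,250:460]; cv2.imwrite("pics/w1c.png",cv2.resize(i,None,fx=3.8,fy=3.8)[:,:,::-1])
print(wp(321,199,75),wp(402,199,75),wp(362.5,181,75),wp(393,181,75))
```

```text
[59.4 88.5] [ 47  72  32  33 533] [ 475.7 -230.5  114. ] [ 466.4 -256.2   75. ]
[77.6 91.3] [76 86  5 11 21] [ 480.2 -216.9  114. ] [ 471.6 -240.4   75. ]
[611.8 -32.4  75. ] [625.9  48.6  75. ] [600.6  11.   75. ] [605.9  41.1  75. ]
```

View pics/w1c.png

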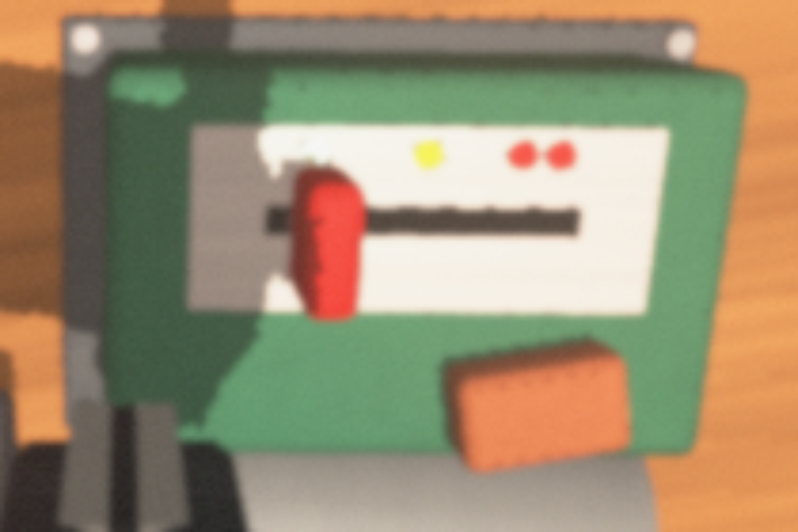

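```bash
python3 -m pendant '[[[1,0.002,-0.001,-0.03,0],[1,0.002,-0.001,-0.06,0],[1,0.002,-0.001,-0.085,0],[1,0.002,-0.001,-0.1,0],[1,0.002,-0.001,-0.104,0],[1,0.002,-0.001,-0.104,0],[1,0.002,-0.001,-0.104,0]]]'
python3 -m pendant '[[[1,0.001,0.006,0,0],[1,0.002,0.012,0,0],[1,0.003,0.017,0,0],[1,0.004,0.022,0,0],[1,0.004,0.022,0,0]]]'
python3 -m pendant '[[[1,0.001,0.004,0,0],[1,0.001,0.008,0,0],[1,0.002,0.011,0,0]]]'
```

```text
time_s: 2.6
eef_pos: [604.7, -74.3, 95.5]
ee_rot: [0.001, 0.766, 0.643, 0.001]
force: [-0.1, -0.8, 0.2]
grip_width: -0.002
time_s: 3.1
eef_pos: [608.3, -51.6, 94.3]
ee_rot: [-0.0, 0.766, 0.643, 0.0]
force: [-1.0, -0.1, 0.2]
grip_width: -0.003
time_s: 3.4
eef_pos: [610.2, -41.1, 94.2]
ee_rot: [-0.0, 0.766, 0.643, -0.0]
force: [0.8, 0.2, 0.3]
grip_width: 0.0
```

```bash
python3 -m pendant '[[[1,0.001,0.005,0,0],[1,0.002,0.010,0,0],[1,0.0025,0.015,0,0],[1,0.0035,0.020,0,0],[1,0.0035,0.020,0,0]]]'
python3 -m pendant '[[[1,0.001,0.005,0,0],[1,0.002,0.010,0,0],[1,0.0025,0.015,0,0],[1,0.0035,0.020,0,0],[1,0.0035,0.020,0,0]]]'
python3 - <<'E'
from h import *
for n in("wrist","side"):
    i,d=vision.capture(n); cv2.imwrite(f"pics/{n}2.png",i[:,:,::-1])
E
```

```text
time_s: 3.9
eef_pos: [613.8, -20.7, 94.2]
ee_rot: [-0.0, 0.766, 0.643, 0.0]
force: [-0.4, 0.4, -0.1]
grip_width: -0.003
time_s: 4.4
eef_pos: [617.3, -0.7, 94.2]
ee_rot: [-0.0, 0.766, 0.643, 0.0]
force: [-0.8, -1.1, -0.2]
grip_width: -0.003
```

View pics/wrist2.png

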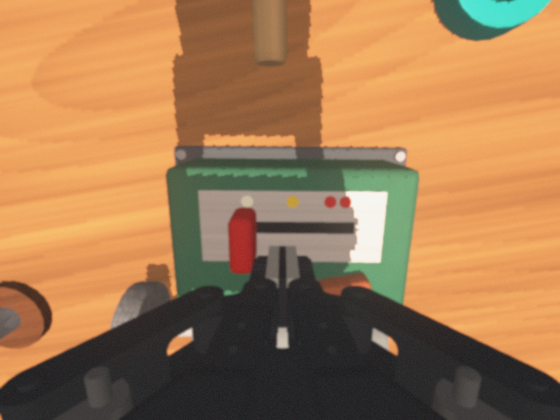

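View pics/side2.png

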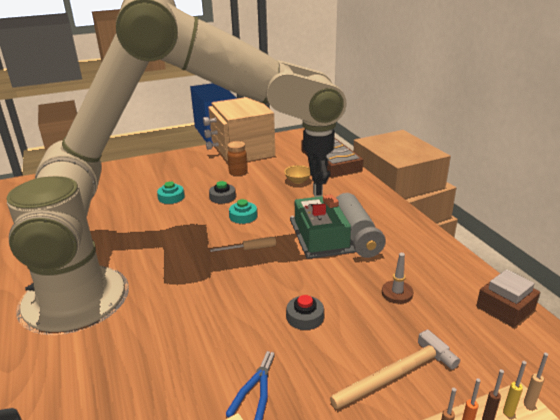

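The lever head is still at off, at (243,240) in the wrist view. The fingers are past it without having made contact. I check where the fingertips really are.

Run:
```python
from h import *
from rig import monitor
s=monitor.sense(); p=s['eef_pos']; print(p,s['force'])
c=vision.camera_info("wrist"); f=210/np.tan(np.radians(c['fov_y'])/2); H=np.array(c['hand_eye'])
x=np.linalg.inv(H)@[0,0,0,1]; print("wrist tcp px",f*x[0]/x[2]+c['cx'],f*x[1]/x[2]+c['cy'],x)
c,f=K("side"); 
def pr(X): y=c['R']@X+c['t']; return (f*y[:2]/y[2]+[c['cx'],c['cy']]).round(1)
print("tcp",pr(p),"head",pr(np.array([612,-23,114])),pr(np.array([612,-23,84])))
i=cv2.imread("pics/side2.png")
a=cv2.resize(i[140:260,260:400],None,fx=5,fy=5,interpolation=2)
u,v=(pr(p)-[260,140])*5; cv2.circle(a,(int(u),int(v)),4,(255,255,0),1)
cv2.imwrite("pics/side2c.png",a)
i=cv2.imread("pics/wrist2.png"); cv2.imwrite("pics/wrist2c.png",cv2.resize(i[140:320,160:420],None,fx=3,fy=3,interpolation=2))
```

```text
[617.19133115  -1.36130472  94.15199164] [-0.45280331  0.53751681  0.27129475]
wrist tcp px 279.96858555657576 239.107750213421 [ -1.28397571  17.29817777 186.26376695   1.        ]
tcp [317.2 206.9] head [319.2 204.4] [319.  214.6]
```

View pics/side2c.png

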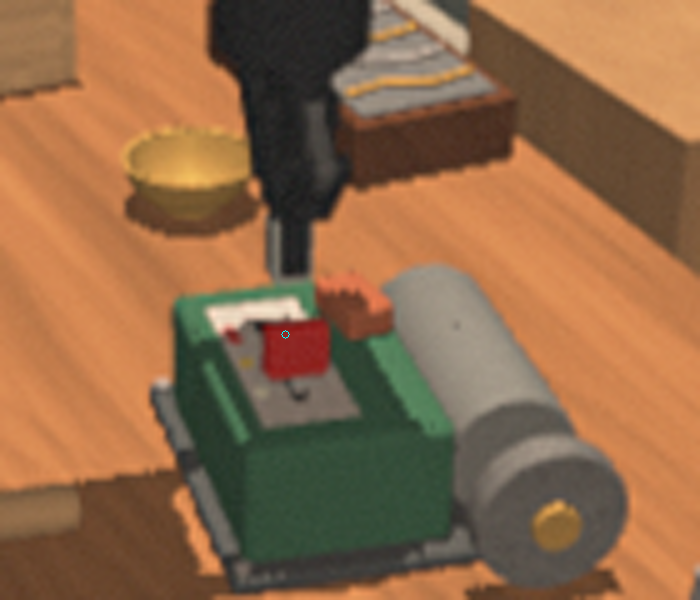

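View pics/wrist2c.png

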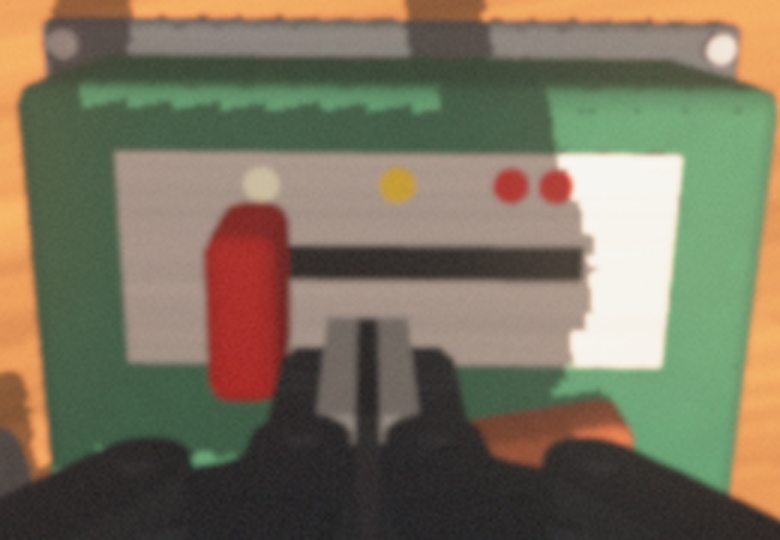

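Run:
```python
from h import *
from rig import monitor
s=monitor.sense(); print(s['eef_pos'])
i,d=vision.capture("side")
for v in range(180,200,2):
    print(v,[(u,i[v,u].tolist(),dep("side",u,v,d[v,u]).round(0).tolist()) for u in (315,318)])
i,d=vision.capture("wrist"); c=vision.camera_info("wrist"); f=210/np.tan(np.radians(c['fov_y'])/2); H=np.array(c['hand_eye'])
print(f,c['cx'],c['cy'])
for u,v in((273,250),(273,258),(292,250),(292,258),(282,300),(245,255),(240,230)):
    z=d[v,u]; X=H@[(u-c['cx'])/f*z,(v-c['cy'])/f*z,z,1]; print(u,v,z,X.round(1))
```

```text
[617.19133115  -1.36130472  94.15199164]
180 [(315, [34, 34, 32], [604.0, -13.0, 180.0]), (318, [32, 29, 28], [599.0, -41.0, 194.0])]
182 [(315, [31, 30, 33], [603.0, -17.0, 176.0]), (318, [36, 34, 35], [600.0, -39.0, 187.0])]
184 [(315, [94, 89, 83], [606.0, -9.0, 166.0]), (318, [38, 35, 34], [604.0, -31.0, 177.0])]
186 [(315, [117, 112, 100], [608.0, -5.0, 159.0]), (318, [40, 38, 37], [611.0, -17.0, 164.0])]
188 [(315, [113, 107, 94], [608.0, -7.0, 154.0]), (318, [38, 38, 35], [613.0, -13.0, 155.0])]
190 [(315, [116, 109, 96], [608.0, -7.0, 148.0]), (318, [35, 33, 33], [612.0, -15.0, 151.0])]
192 [(315, [117, 110, 98], [607.0, -8.0, 143.0]), (318, [34, 35, 36], [614.0, -12.0, 143.0])]
194 [(315, [114, 108, 97], [605.0, -13.0, 141.0]), (318, [41, 38, 38], [613.0, -13.0, 139.0])]
196 [(315, [115, 120, 100], [610.0, -3.0, 129.0]), (318, [117, 124, 103], [614.0, -11.0, 132.0])]
198 [(315, [78, 125, 88], [648.0, 76.0, 75.0]), (318, [88, 128, 91], [653.0, 68.0, 77.0])]
301.4936178241094 282.04687748128794 211.10826173443724
273 250 144.4505 [ -3.1  -9.7 -40.7   1. ]
273 258 134.95078 [ -2.8  -9.9 -50.5   1. ]
292 250 143.91237 [  6.   -9.9 -41.2   1. ]
292 258 134.71422 [  5.7 -10.  -50.7   1. ]
282 300 118.28612 [  1.2  -0.8 -70.2   1. ]
245 255 167.55916 [-19.3   1.9 -19.9   1. ]
240 230 164.5393 [-21.7 -12.4 -19.1   1. ]
```

Both the side depth (tip at z≈131 where TCP reads 94) and the wrist depth (tip at tool z≈-37) show the same thing. The real fingertips end about 37 mm short of the reported TCP, so they passed over the 114 mm head. Lateral agreement is good. I go back to the off side and lower by the extra amount, checking with the camera.

```bash
python3 -m pendant '[[[1,-0.002,-0.015,0.005,0],[1,-0.005,-0.03,0.005,0],[1,-0.008,-0.045,0.005,0],[1,-0.01,-0.06,0.005,0],[1,-0.013,-0.074,0.005,0],[1,-0.013,-0.074,0.005,0],[1,-0.013,-0.074,-0.01,0],[1,-0.013,-0.074,-0.025,0],[1,-0.013,-0.074,-0.036,0],[1,-0.013,-0.074,-0.036,0],[1,-0.013,-0.074,-0.036,0]]]'
python3 - <<'E'
from h import *
from rig import monitor
s=monitor.sense(); print(s['eef_pos'])
i,d=vision.capture("side"); cv2.imwrite("pics/side3c.png",cv2.resize(i[150:270,260:400],None,fx=5,fy=5,interpolation=2)[:,:,::-1])
i,d=vision.capture("wrist"); cv2.imwrite("pics/wrist3.png",i[:,:,::-1])
print([(v,d[v,273],d[v,292]) for v in range(242,256,2)])
E
```

```text
time_s: 5.7
eef_pos: [604.4, -75.3, 58.5]
ee_rot: [0.0, 0.766, 0.643, 0.0]
force: [0.4, -0.2, 0.7]
grip_width: 0.0
[604.42514636 -75.32830523  58.53860919]
[(242, np.float32(238.9292), np.float32(169.69939)), (244, np.float32(239.76746), np.float32(170.10693)), (246, np.float32(148.72244), np.float32(147.6674)), (248, np.float32(145.06581), np.float32(145.7562)), (250, np.float32(143.68144), np.float32(143.73203)), (252, np.float32(139.46954), np.float32(139.60767)), (254, np.float32(139.05986), np.float32(138.52388))]
```

View pics/side3c.png

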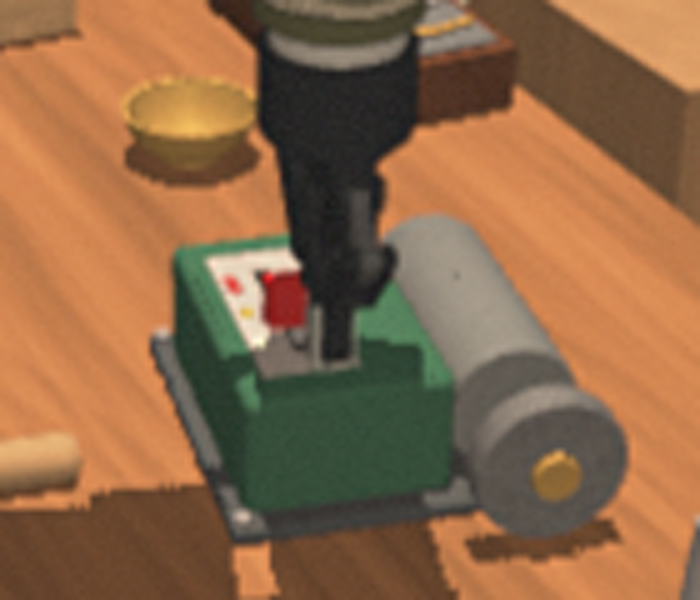

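View pics/wrist3.png

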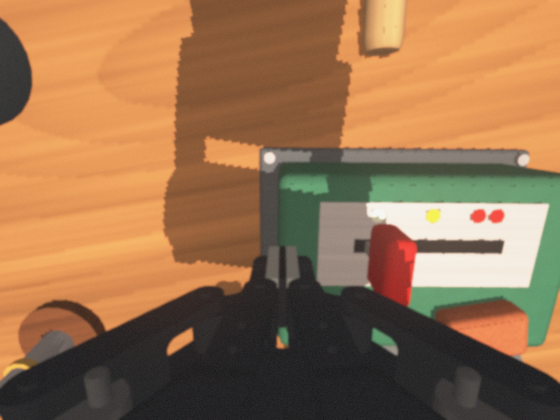

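Side and wrist views now agree: the shut tips are on the off side of the lever, at about the height of the head (tip z≈95), pointing along the slot. Pushing.

```bash
python3 -m pendant '[[[1,0.001,0.006,-0.002,0],[1,0.002,0.012,-0.003,0],[1,0.003,0.018,-0.003,0],[1,0.004,0.024,-0.003,0],[1,0.005,0.03,-0.003,0],[1,0.005,0.03,-0.003,0]]]'
python3 -m pendant '[[[1,0.001,0.004,0,0],[1,0.001,0.008,0,0],[1,0.002,0.012,0,0],[1,0.003,0.016,0,0],[1,0.003,0.016,0,0]]]'
python3 -m pendant '[[[1,0.001,0.004,0,0],[1,0.001,0.008,0,0],[1,0.002,0.012,0,0],[1,0.003,0.016,0,0],[1,0.003,0.016,0,0]]]'
```

```text
time_s: 6.4
eef_pos: [609.3, -44.6, 55.2]
ee_rot: [0.0, 0.766, 0.643, 0.0]
force: [0.2, -0.2, 0.2]
grip_width: -0.001
time_s: 6.9
eef_pos: [612.3, -29.3, 55.2]
ee_rot: [0.0, 0.766, 0.643, -0.0]
force: [-1.4, -1.1, 1.1]
grip_width: -0.001
time_s: 7.4
eef_pos: [615.2, -12.9, 55.2]
ee_rot: [-0.0, 0.766, 0.643, -0.0]
force: [0.4, 0.2, 0.4]
grip_width: -0.001
```

Run:
```python
from h import *
i,d=vision.capture("wrist"); cv2.imwrite("pics/wrist4.png",i[:,:,::-1])
```

```text
(no output)
```

View pics/wrist4.png

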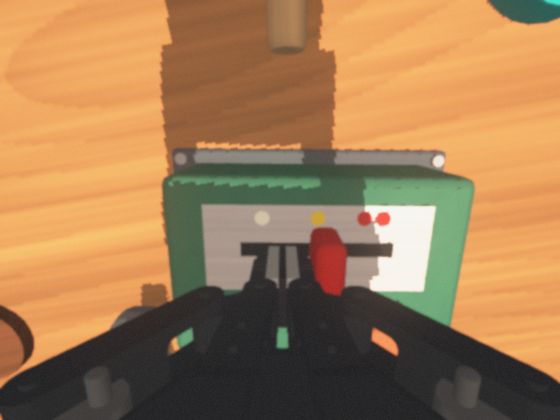

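The lever head is now at the yellow dot, about (325,250), with the fingers just behind it. I continue.

```bash
python3 -m pendant '[[[1,0.001,0.004,0,0],[1,0.001,0.008,0,0],[1,0.002,0.012,0,0],[1,0.003,0.016,0,0],[1,0.003,0.016,0,0]]]'
python3 -m pendant '[[[1,0.001,0.003,0,0],[1,0.001,0.006,0,0],[1,0.0015,0.009,0,0],[1,0.002,0.012,0,0],[1,0.002,0.012,0,0]]]'
python3 - <<'E'
from h import *
i,d=vision.capture("wrist"); cv2.imwrite("pics/wrist5.png",i[:,:,::-1])
E
```

```text
time_s: 7.95
eef_pos: [618.4, 3.2, 55.2]
ee_rot: [-0.0, 0.766, 0.643, 0.0]
force: [-0.5, -0.0, 1.0]
grip_width: 0.0
time_s: 8.45
eef_pos: [620.2, 14.6, 55.2]
ee_rot: [0.0, 0.766, 0.643, -0.0]
force: [-0.6, -0.1, 0.3]
grip_width: 0.002
```

View pics/wrist5.png

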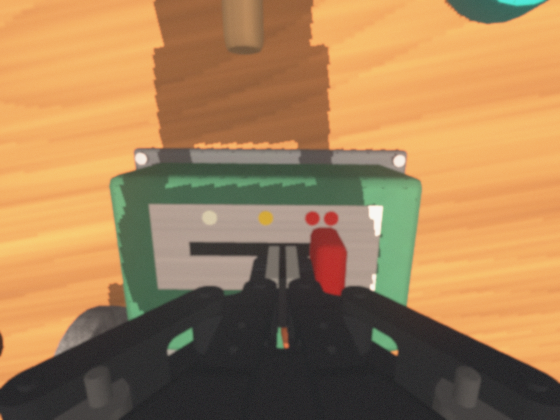

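The head is now at the two red dots, about (322,250). I nudge until the force shows the hard end.

```bash
python3 -m pendant '[[[1,0.0003,0.002,0,0],[1,0.0005,0.003,0,0],[1,0.0005,0.003,0,0]]]'
python3 -m pendant '[[[1,0.0003,0.0015,0,0],[1,0.0005,0.003,0,0],[1,0.0005,0.003,0,0]]]'
```

```text
time_s: 8.8
eef_pos: [620.3, 15.0, 55.3]
ee_rot: [0.001, 0.766, 0.643, -0.002]
force: [-4.9, -12.9, 1.5]
grip_width: 0.002
time_s: 9.1
eef_pos: [620.4, 15.2, 55.3]
ee_rot: [0.002, 0.766, 0.643, -0.004]
force: [-7.8, -26.3, 3.6]
grip_width: -0.003
```

The force has reached 27 N with no further travel, so the lever is on the hard stop. I back off, rise and look.

```bash
python3 -m pendant '[[[1,-0.001,-0.006,0,0],[1,-0.002,-0.012,0,0],[1,-0.003,-0.018,0,0],[1,-0.003,-0.018,0.03,0],[1,-0.003,-0.018,0.07,0],[1,-0.003,-0.018,0.1,0],[1,-0.03,0.02,0.1,0],[1,-0.06,0.06,0.1,0],[1,-0.09,0.1,0.1,0],[1,-0.11,0.14,0.1,0],[1,-0.13,0.18,0.1,0],[1,-0.14,0.22,0.1,0],[1,-0.15,0.25,0.1,0],[1,-0.15,0.25,0.1,0],[1,-0.15,0.25,0.1,0]]]'
python3 - <<'E'
from h import *
for n in("wrist","top"):
    i,d=vision.capture(n); cv2.imwrite(f"pics/{n}6.png",i[:,:,::-1])
    if n=="top": cv2.imwrite("pics/top6c.png",cv2.resize(i[95:260,140:360],None,fx=3.6,fy=3.6,interpolation=2)[:,:,::-1])
E
```

```text
time_s: 10.6
eef_pos: [471.0, 270.8, 155.2]
ee_rot: [0.0, 0.765, 0.644, 0.0]
force: [0.8, 0.3, 0.2]
grip_width: -0.004
```

View pics/wrist6.png

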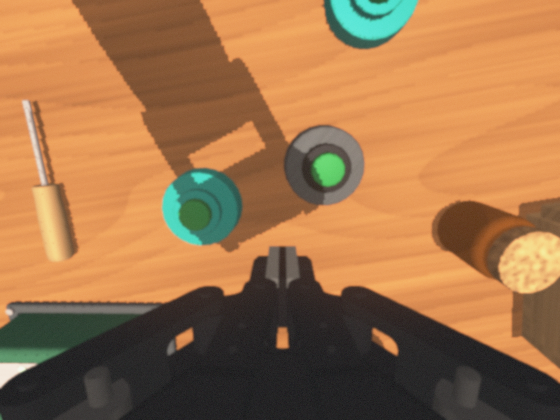

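View pics/top6c.png

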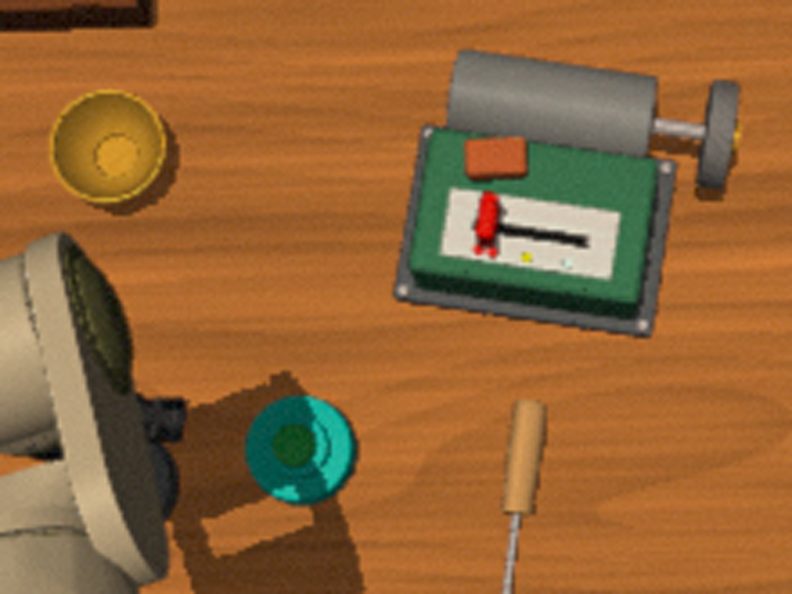

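The top view shows the lever resting at the two red dots, with the bar undisturbed. The wrist view shows the dark go_pod's button at (329,169) and the turquoise one at (195,215). I measure the button from here.

Run:
```python
from h import *
from rig import monitor
from scipy.spatial.transform import Rotation as Ro
s=monitor.sense(); c=vision.camera_info("wrist"); f=210/np.tan(np.radians(c['fov_y'])/2)
q=s['ee_rot'];R=Ro.from_quat([q[1],q[2],q[3],q[0]]).as_matrix(); H=np.array(c['hand_eye'])
i,d=vision.capture("wrist")
for cc,st in blobs(i,(50,150,60),(75,255,255),80)[0]:
    z=d[int(cc[1]),int(cc[0])]; X=H@[(cc[0]-c['cx'])/f*z,(cc[1]-c['cy'])/f*z,z,1]
    print(cc,st[4],(R@X[:3]+s['eef_pos']).round(1))
print(s['eef_pos'])
```

```text
[471.54763363 269.80118777 155.18884508]
```

Run:
```python
from h import *
from rig import monitor
from scipy.spatial.transform import Rotation as Ro
s=monitor.sense(); c=vision.camera_info("wrist"); f=210/np.tan(np.radians(c['fov_y'])/2)
q=s['ee_rot'];R=Ro.from_quat([q[1],q[2],q[3],q[0]]).as_matrix(); H=np.array(c['hand_eye'])
i,d=vision.capture("wrist")
print(i[169,329], cv2.cvtColor(i[169:170,329:330],cv2.COLOR_RGB2HSV))
for cc,st in blobs(i,(45,110,120),(80,255,255),80)[0]:
    z=d[int(cc[1]),int(cc[0])]; X=H@[(cc[0]-c['cx'])/f*z,(cc[1]-c['cy'])/f*z,z,1]
    print(cc,st[4],(R@X[:3]+s['eef_pos']).round(1))
```

```text
[102 212 112] [[[ 63 132 212]]]
[329.6 167.9] 821 [449.  319.7  50.5]
```

```bash
python3 -m pendant '[[[1,-0.011,0.024,0,0],[1,-0.022,0.048,0,0],[1,-0.022,0.048,-0.03,0],[1,-0.022,0.048,-0.06,0],[1,-0.022,0.048,-0.09,0],[1,-0.022,0.048,-0.11,0],[1,-0.022,0.048,-0.12,0],[1,-0.022,0.048,-0.12,0],[1,-0.022,0.048,-0.12,0]]]'
python3 - <<'E'
from h import *
from rig import monitor
print(monitor.sense()['eef_pos'])
i,d=vision.capture("wrist"); cv2.imwrite("pics/wrist7.png",i[:,:,::-1])
i,d=vision.capture("side"); cv2.imwrite("pics/side7c.png",cv2.resize(i[130:250,150:290],None,fx=5,fy=5,interpolation=2)[:,:,::-1])
E
```

```text
time_s: 11.7
eef_pos: [449.9, 318.6, 36.1]
ee_rot: [0.0, 0.766, 0.643, 0.001]
force: [0.1, 0.2, -0.6]
grip_width: 0.005
[449.9339095  318.55270855  36.14497547]
```

View pics/wrist7.png

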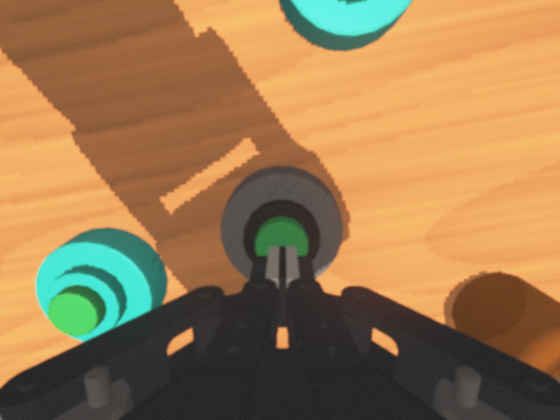

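View pics/side7c.png

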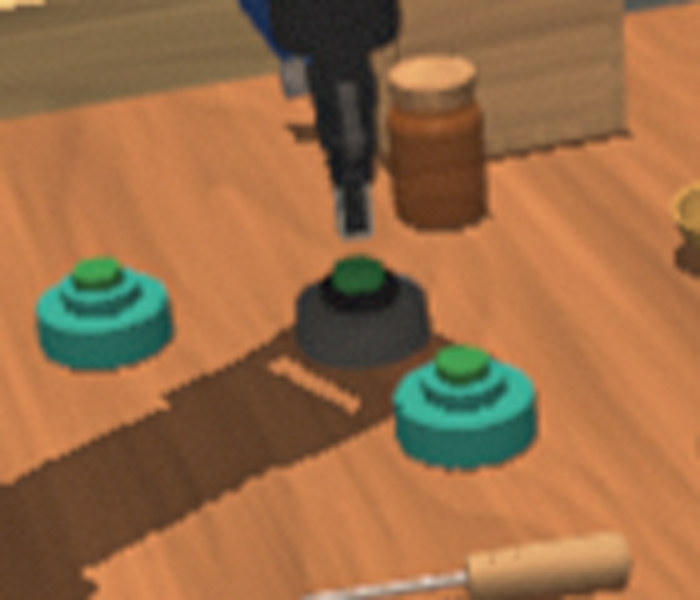

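The tips stand centred above the dark pod's button, about 23 mm up. I descend, then press in small steps.

```bash
python3 -m pendant '[[[1,0,0,-0.006,0],[1,0,0,-0.012,0],[1,0,0,-0.017,0],[1,0,0,-0.019,0],[1,0,0,-0.019,0]]]'
python3 -m pendant '[[[1,0,0,-0.002,0],[1,0,0,-0.004,0],[1,0,0,-0.006,0],[1,0,0,-0.006,0]]]'
```

```text
time_s: 12.3
eef_pos: [449.0, 318.5, 15.9]
ee_rot: [-0.0, 0.766, 0.643, -0.0]
force: [-1.1, -0.2, 1.8]
grip_width: 0.001
time_s: 12.7
eef_pos: [449.3, 318.6, 10.9]
ee_rot: [0.0, 0.766, 0.643, 0.0]
force: [-3.7, -1.8, 10.1]
grip_width: 0.004
```

```bash
python3 -m pendant '[[[1,0,0,-0.001,0],[1,0,0,-0.002,0],[1,0,0,-0.002,0],[1,0,0,-0.002,0]]]'
```

```text
time_s: 13.1
eef_pos: [449.4, 318.7, 10.5]
ee_rot: [0.0, 0.766, 0.643, 0.0]
force: [-8.7, -4.1, 28.1]
grip_width: -0.001
```

The button is fully down: 28 N and no further travel. I release straight up.

```bash
python3 -m pendant '[[[1,0,0,0.006,0],[1,0,0,0.02,0],[1,0,0,0.05,0],[1,0,0,0.09,0],[1,0,0,0.14,0],[1,0,0,0.18,0],[1,-0.04,0.02,0.2,0],[1,-0.08,0.05,0.2,0],[1,-0.12,0.08,0.2,0],[1,-0.16,0.1,0.2,0],[1,-0.2,0.12,0.2,0],[1,-0.2,0.12,0.2,0],[1,-0.2,0.12,0.2,0],[1,-0.2,0.12,0.2,0]]]'
python3 - <<'E'
from h import *
i0=cv2.imread("pics/top0.png")[:,:,::-1].copy(); d0={n:np.load(f"pics/{n}0d.npy") for n in("top","side")}
i,d=vision.capture("top"); cv2.imwrite("pics/top8.png",i[:,:,::-1])
for nm,im,dd in(("before",i0,d0['top']),("after",i,d)):
    for lo,hi in(((50,150,60),(75,255,255)),((0,200,120),(4,255,255))):
        for c,s in blobs(im,lo,hi,30)[0]: print(nm,c,dep("top",*c,dd[int(round(c[1])),int(round(c[0]))]).round(1))
i,d=vision.capture("side"); cv2.imwrite("pics/side8.png",i[:,:,::-1])
E
```

```text
time_s: 14.5
eef_pos: [250.0, 438.3, 208.3]
ee_rot: [0.0, 0.766, 0.643, 0.0]
force: [-0.7, -0.9, -0.1]
grip_width: 0.002
before [221.1 218.1] [471.3 182.3  48.6]
before [169.7 227.9] [449.4 316.8  50.4]
before [144.7 285. ] [304.1 380.3  49.6]
before [298.3 158.3] [609.4 -24.1 113.7]
before [395.6 217.3] [ 459.2 -273.    52.5]
after [221.1 218.2] [471.1 182.4  48.3]
after [169.7 228. ] [449.3 317.1  49.3]
after [144.5 285. ] [304.2 380.5  50.7]
after [274.9 154.9] [620.4  34.7 112.4]
after [395.6 217.4] [ 459.2 -273.5   50.5]
```

View pics/top8.png

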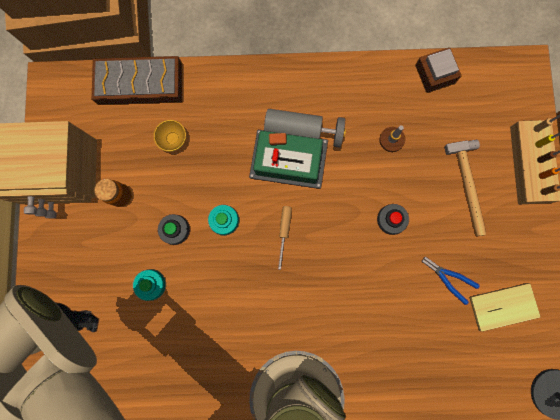

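View pics/side8.png

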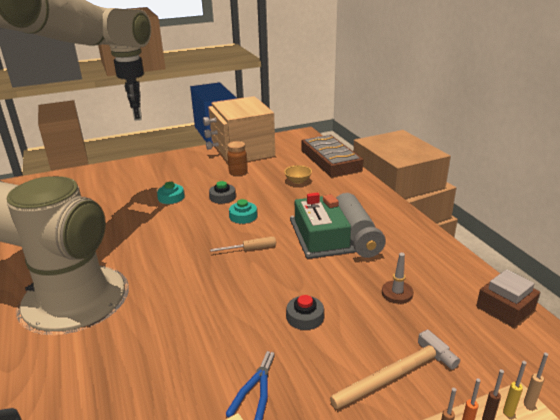

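The lever is at (275,155) by the red dots, having moved about 60 mm. The go button at (170,228) is up and everything else is where it was. Handing in.

```bash
python3 -c "
from rig import order
print(order.finish_job())"
```

```text
the job is handed in; nothing more can be done
None
```

The lathe's lever is in high and the green button was pressed fully and came back up. I handed the job in at about 14.6 s; the hand-in reported no verdict.

- **Lever:** I pushed it with the shut fingertips from off, past the yellow detent, to the hard stop, where the force reached 27 N with no further travel. In the last top view its head had moved about 60 mm, from (609, -24) to (620, 35), and rests at the two red dots.
- **Button:** I pressed the green button on the dark pod once, to 28 N with no further travel, then let go. Its top reads 49.3 mm after and 50.4 mm before, which is within measurement noise. The red button was never approached.
- **Everything else:** The green and red buttons and both turquoise look-alikes measured within 0.5 mm sideways of the start. The seven bystanders look unmoved and upright in the last top and side views. The arm ended clear of everything.

**What disagreed:** The real fingertips end about 37 mm short of the reported TCP. Because of this my first push passed over the lever head without touching anything. The side and wrist depth images both showed the offset, and I lowered all later moves to allow for it.

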